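Brace the bonding press and hold its plunger at the mark

ROBOT

A 6-joint arm with a two-finger parallel gripper is mounted at the origin on the work surface; the furniture and walls round the work are solid. World frame = base frame: x ahead of the robot, y to its left, z up, the work surface at z = 0. Lengths are in m, angles in rad, forces in N, time in s.
With the tool pointing down it reaches from about 0.35 to 0.775 m from the base axis. Payload 7.3 kg.
Tool frame: the origin (TCP) lies at the very end of the fingers, on their centre line; the grasp point (between the pads) lies 19 mm behind it; z points along the fingers, y is the line along which they close (so a half turn about z gives the same grasp; the last joint's range is limited). The gripper opens to 92 mm and grips with 3 to 60 N. Pads are 19 mm wide; open, the fingers measure 130 mm over their backs; the gripper's body (75 mm by 190 mm) begins 47 mm behind the grasp point.
Start: joints at [1.005, 0.342, 1.524, -0, 1.275, -0.146], TCP at [0.214, 0.479, 0.227] pointing down, gripper open.
Joint ranges: [-2.53, 2.53], [-0.77, 2.02], [0.04, 2.7], [-1, 4.14], [0.28, 2.66], [-3.11, 3.11]. Speed limits (rad/s): [2.57, 2.57, 3.14, 3.14, 3.14, 3.14].

INTERFACE

Orientations are given as a unit quaternion [x, y, z, w].
In Python, from cell import * gives the robot as it stands. Calls block until the motion is done:
- move_to(position, orientation): joint-space move of the TCP to a pose.
- servo_line(position, rot=None, velocity=0.15): straight line of the TCP; rot=None keeps the orientation; velocity is the mean speed in m/s.
- set_joints(angles): joint-space move.
- grip(opening, newtons=None): finger opening in m; newtons is the grip in N (None keeps the last); returns when the fingers have stopped.
- sleep(seconds).
- solve_ik(position, orientation): joint angles nearest the present ones, or None.
- sense(): the state.
- snapshot(name): name is "scene" or "top"; returns the picture (480x640x3 uint8, blue, green, red); there is no depth.
- calibration(name): a dict with "fx", "fy", "cx", "cy" (pixels), "dist" ([k1, k2, p1, p2, k3] as OpenCV has them; the pictures are not rectified), "world_to_cam" (4x4, takes a point from world to camera coordinates). Camera axes: x right, y up, looking along -z (the intrinsics and any distortion apply to the point x, -y, -z); pixel columns grow to the right and rows downward; lengths in m; the calibration is good to about 2 mm. A picture is of the moment at which its call begins. calibration takes no time and is no camera call.
A pose or a line that the arm cannot do raises MotionError and nothing moves.
- close_job(): hands the job in; it is judged then, once.
Trained networks look in the newest picture that a camera, given by its name, has taken for a name from the list of things; names that differ only in an ending like _2 or _b are one class to them, and where a whole thing is asked for, a point or a joint stands for the part that bears it (a point fixed in the world has none). Each returns a list of dicts, best first, with "confidence" (0 to 1); they miss things now and then, are a little off and sometimes report something else, mostly with a low value. They report only what shows in the picture. A call takes as long as a camera call. They do not tell look-alikes from the thing itself.
- outline_of(camera, name): "region" (480x640 bool, what is visible of it) and "at" ([column, row] in pixels, amid what is visible of it).
The state is a dict: "time": time; "joint_positions": joint angles; "dq": joint speeds; "joint_torque": joint torques, N m; "ee_pos": TCP position; "ee_rot": TCP orientation; "contact_force": force on the tool from outside, world axes, zero at the start; "moment": the same for the moment, N m; "gripper_width": finger opening in m; "grasp_force": force on a finger pad.
Only numpy, scipy, OpenCV 4.12 (cv2) and the standard library are available. Lean on these libraries where they do the work, as an engineer would, in place of code of your own. Each camera call takes 0.05 s, during which the arm holds its last target. There are 200 camera calls.

TASK

The glued swatch block lies ready under the small spring plunger press. First swing the press's folded outrigger leg out, all the way until it clicks into its detent at the end; only then press the round black knob straight down with the fingers until the dark ring on its stem is level with the top of the guide collar (15 mm down, not to the bottom), and finish while still holding it there. Leave the swatch block and the other things on the desk where they lie.

Things in the scene. Friction and masses are not known exactly. Their poses are not given: they have to be found in the camera images.
- press: Grey spring plunger press, fixed. Origin on the desk straight below the knob, z up. Base local x -60 to 70, y -55 to 55, 16 mm high. Column 24 x 36 mm at x 52, it and its arm up to 129 mm; guide collar 34 mm wide on the plunger axis, top at z 135. Flat ear 9.5 mm high on the +y side (x -48 to 8, out to y 155) under the leg, with a stop pin 28 mm high at (-37, 148).
- plunger (a joint): Travel of the plunger straight down: 0 = up, 0.024 m = bottomed. Moves from about 3 N, resists with about 250 N/m; after 9 mm its steel foot (34 mm wide) meets the swatch block and compresses a second spring: about 13 N in all at 15 mm, 20 N at the bottom. Springs back up when released.
- knob_top (a point): Centre of the top face of the plunger's round black knob (48 mm wide, 14 mm high, flat top 32 mm wide), 180 mm above the desk when up; moves with the plunger. A dark ring is on the 14 mm steel stem below it, 15 mm above the top of the collar when up.
- leg (a joint): Angle of the outrigger leg about its vertical hinge: 0 = folded, along the press's local +x; grows counter-clockwise from above; 1.58 rad = end stop, along local +y. A sprung ball resists from about 1.36 to 1.50 (about 3 N at the post), then snaps it to the stop and holds it; elsewhere it stays where left, light friction. Starts at 0.2 to 0.6.
- leg_hinge (a point): Point on the leg's hinge axis, 13.5 mm above the desk, at local (-20, 90) mm of the press.
- leg_post (a point): Point on the axis of the upright round steel post on the outer end of the leg, 58.5 mm above the desk and 110 mm from the hinge axis: post 14 mm wide, from the leg's bar (top 25.5 mm above the desk) up to 76.5 mm. It can be pinched from above or pushed; it moves on the circle about the hinge.
- swatch: Orange-brown leather swatch block, 46 x 90 x 15 mm, loose on the anvil under the plunger's foot (underside 22 mm above the desk) between two low rails. Origin at the centre of its underside.
- tin: Bystander: round metal tin 70 mm wide, 36 mm high. Origin at the centre of its underside.
- wax: Bystander: block of beeswax 35 x 55 x 18 mm. Origin at the centre of its underside.
- sander: Bystander: cork sanding block 41 x 76 x 25 mm. Origin at the centre of its underside.
There are look-alikes about, which are no part of the job. There is more than one size of the swatch; the job needs the largest.

How it is judged:
By the outcome, as a careful person would: the job done as asked, in the order asked, and still so for the second after the job is handed in, while the arm keeps its last pose, push and grip.
It also fails if it takes over 45 s, if anything falls off the work surface, if the arm or the gripper's body presses on something with over 40 N, if the wrist force passes 120 N, or if a joint passes its speed limit or range.

## Working session

There is one attempt and no reset: what is moved stays moved. The work goes in short steps, each a Python script; the robot and the scene stay as the last script left them, time stands still between calls to the robot, and variables do not carry over. Pictures are saved under pics/ and viewed, at most 10 in all, crops included, and the job is handed in when it is done.

```bash
mkdir -p pics; ls; python3 - <<'E'
from cell import *
import cv2
for n in("scene","top"):
    im=snapshot(n);cv2.imwrite(f"pics/{n}0.png",im)
    c=calibration(n);print(n,c)
    for t in("knob_top","leg_post","leg_hinge","press","swatch","leg","plunger","tin","wax","sander"):
        try:print(t,[(round(d["confidence"],2),[round(float(v)) for v in d["at"]],int(d["region"].sum())) for d in outline_of(n,t)])
        except Exception as e:print(t,e)
print(sense())
E
```

```text
pics
scene {'fx': 452.14158175268966, 'fy': 452.14158175268966, 'cx': 316.83497120879196, 'cy': 246.47538145019954, 'dist': array([-0.03078447,  0.        ,  0.        ,  0.        ,  0.        ]), 'world_to_cam': array([[ 0.61851709, -0.78559979,  0.0164189 , -0.35658903],
       [ 0.52423363,  0.42812375,  0.73613121, -0.33714029],
       [-0.58533384, -0.4467024 ,  0.67663968, -0.67377667],
       [ 0.        ,  0.        ,  0.        ,  1.        ]])}
knob_top [(0.94, [305, 212], 611)]
leg_post [(0.84, [263, 240], 472), (0.64, [306, 214], 584)]
leg_hinge [(0.63, [303, 257], 3982)]
press [(0.67, [302, 260], 4223)]
swatch [(0.95, [317, 266], 598), (0.95, [291, 361], 753), (0.59, [406, 306], 487)]
leg [(0.74, [265, 241], 464), (0.63, [308, 215], 601)]
plunger [(0.65, [308, 214], 582), (0.51, [365, 272], 875)]
tin [(0.8, [366, 273], 902), (0.24, [316, 267], 604)]
wax [(0.73, [273, 301], 486), (0.17, [308, 216], 619)]
sander [(0.66, [336, 312], 855)]
top {'fx': 608.6060925689094, 'fy': 608.6060925689094, 'cx': 310.75783744801555, 'cy': 227.14210725527656, 'dist': array([-0.00024894,  
[... 774 characters left out ...]
ons': array([ 1.00495060e+00,  3.41997258e-01,  1.52414709e+00,  3.20783750e-05,
        1.27539661e+00, -1.46027935e-01]), 'dq': array([ 1.92068373e-04, -1.06591346e-03,  2.01661173e-05, -3.90470073e-04,
        7.47899648e-05, -1.54701730e-04]), 'joint_torque': array([ 6.51681785e-04, -4.31139493e+01, -2.44478595e+01,  7.19396118e-02,
        4.82020585e-02,  5.10374463e-06]), 'ee_pos': array([0.21397061, 0.47941728, 0.22672547]), 'ee_rot': array([ 2.08375361e-01,  9.78048929e-01,  2.95727199e-05, -5.37641038e-06]), 'contact_force': array([0.36217002, 0.80030851, 0.18956025]), 'moment': array([-0.02529457, -0.00414667, -0.00051349]), 'grasp_force': 0.0, 'gripper_width': 0.0919537306311942}
```

View pics/scene0.png

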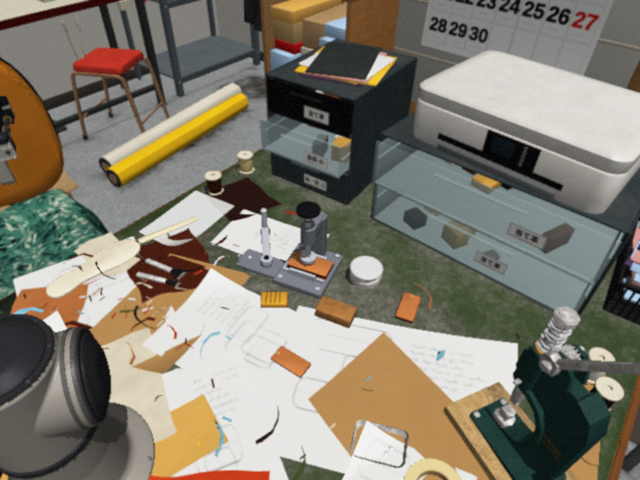

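View pics/top0.png

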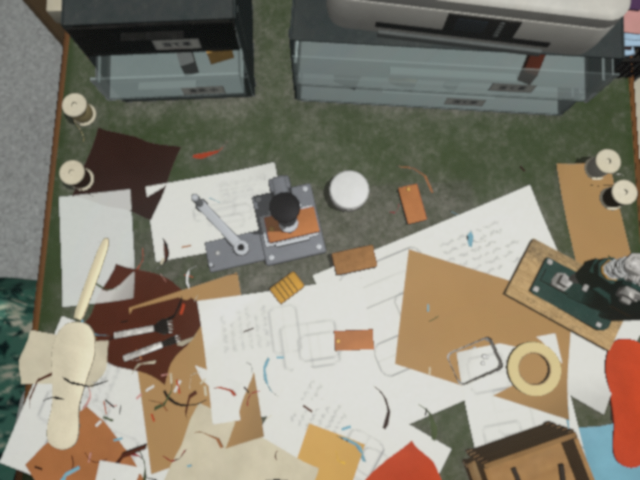

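The scene view shows the press, with the knob at (308,210) and the leg post at (265,235). In the top view the knob is at (286,208), the hinge at (242,247) and the post at about (196,198). I'll zoom in to fit the pose.

```bash
python3 - <<'E'
import cv2,numpy as np
t=cv2.imread("pics/top0.png")[160:290,180:340];s=cv2.imread("pics/scene0.png")[190:310,230:350]
cv2.imwrite("pics/z.png",cv2.resize(t,None,fx=5,fy=4.6,interpolation=cv2.INTER_CUBIC)[:600])
cv2.imwrite("pics/zs.png",cv2.resize(s,None,fx=5,fy=5,interpolation=cv2.INTER_CUBIC))
E
```

```text
(no output)
```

View pics/z.png

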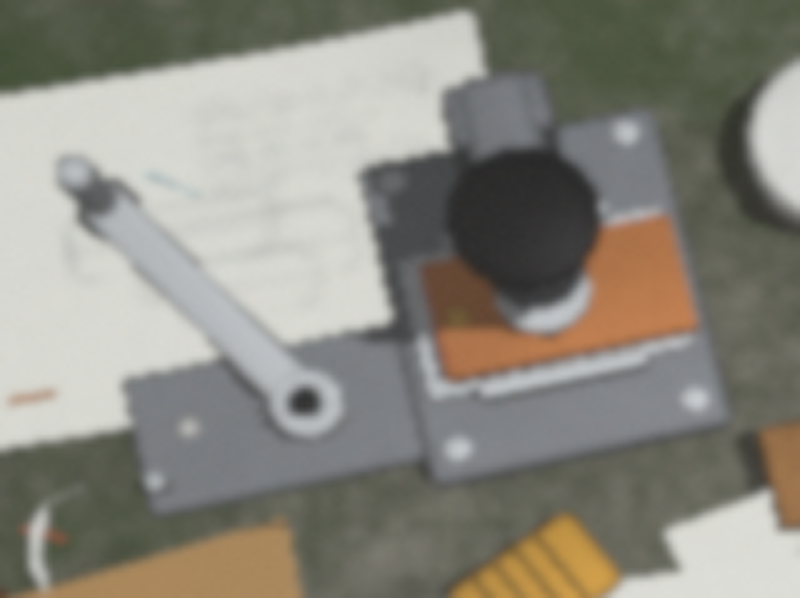

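View pics/zs.png

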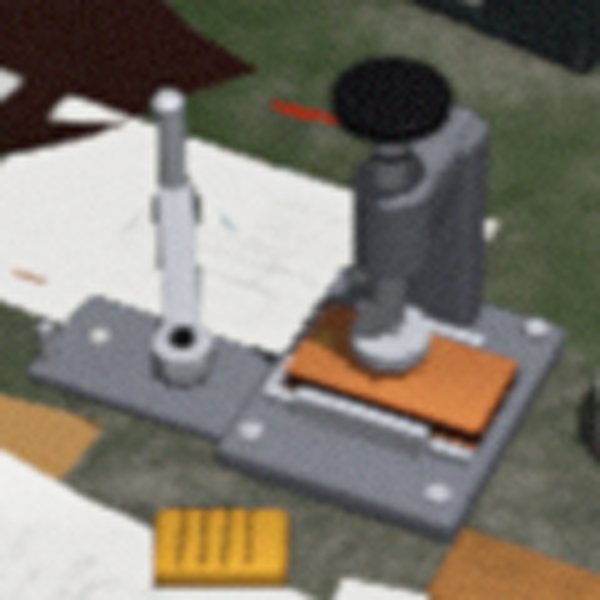

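In the top crop, hinge is at (305,402), post tip (75,172), knob (523,215), and the base and ear corners are clear. The scene crop shows the same points. Next is a joint fit of the press pose and leg angle.

```bash
cat > h.py <<'E'
from cell import *
import cv2,numpy as np
from scipy.optimize import least_squares
from scipy.spatial.transform import Rotation as R
def proj(n,P):
    c=calibration(n);P=np.atleast_2d(P)
    q=(c["world_to_cam"]@np.c_[P,np.ones(len(P))].T)[:3].T*[1,-1,-1]
    K=np.array([[c["fx"],0,c["cx"]],[0,c["fy"],c["cy"]],[0,0,1]])
    return cv2.projectPoints(q,np.zeros(3),np.zeros(3),K,np.array(c["dist"]))[0][:,0]
def w(p,l):
    c,s=np.cos(p[2]),np.sin(p[2]);l=np.atleast_2d(l)
    return np.c_[p[0]+c*l[:,0]-s*l[:,1],p[1]+s*l[:,0]+c*l[:,1],l[:,2]]
def down(a): # tool down, tool y along world direction angle a
    y=np.array([np.cos(a),np.sin(a),0]);z=np.array([0,0,-1.])
    return R.from_matrix(np.c_[np.cross(y,z),y,z]).as_quat()
E
python3 - <<'E'
from h import *
m=1e-3
L=[(-20,90,29),None,(0,0,176),(-60,-55,16),(70,-55,16),(8,155,9.5),(-48,155,9.5),(-60,55,16)]
T=[(305,402),(75,172),(523,217),(730,420),(652,108),(125,380),(158,512),(430,480)]
S=[(182,340),(168,100),(391,97),(452,522),(563,332),(95,297),(30,368),(220,448)]
T=np.array(T)/[5,4.6]+[180,160]-.4;S=np.array(S)/5+[230,190]-.4
def f(p):
    l=np.array([q if q else(-20+110*np.cos(p[3]),90+110*np.sin(p[3]),76.5) for q in L])*m
    P=w(p,l);return np.r_[(proj("top",P)-T).ravel(),(proj("scene",P)-S).ravel()]
r=least_squares(f,[.5,0,.1,.5],loss="soft_l1");print(r.x,f(r.x).reshape(2,-1,2).round(1).tolist())
p=r.x;np.save("p.npy",p);print(w(p,[(0,0,0),(-.02,.09,0),(-.02+.11*np.cos(p[3]),.09+.11*np.sin(p[3]),0),(-.02,.2,0)]))
E
```

```text
[ 0.53541722 -0.00600394  0.25783895  0.53036645] [[[0.8, -0.6], [-0.1, -1.2], [0.9, -0.7], [1.5, -0.2], [0.4, -1.8], [-0.8, -1.1], [-1.1, 0.6], [0.8, 0.9]], [[-0.4, 0.3], [-0.7, -0.3], [-0.3, 0.6], [-0.1, 1.6], [0.6, -0.7], [-1.9, -0.9], [-1.8, 0.7], [-1.9, 0.1]]]
[[ 0.53541722 -0.00600394  0.        ]
 [ 0.49312912  0.07592113  0.        ]
 [ 0.57069221  0.15392092  0.        ]
 [ 0.46508005  0.18228489  0.        ]]
```

```bash
python3 - <<'E'
from h import *
p=np.load("p.npy");H=w(p,[(-.02,.09,0)])[0]
def pose(th,off,z):
    a=p[2]+th; r=np.array([np.cos(a),np.sin(a),0]);t=np.array([-r[1],r[0],0])
    return H+.11*r+off*t+[0,0,z], a+np.pi/2
best=None
for k in(0,np.pi):
    qs=[solve_ik(pose(th,0,.05)[0],down(pose(th,0,.05)[1]+k)) for th in np.linspace(p[3],1.6,6)]
    print(k,[None if q is None else q[5].round(2) for q in qs])
    if all(q is not None for q in qs):
        c=np.ptp([q[5] for q in qs])+abs(qs[0][5]+.146)
        if best is None or c<best[0]:best=(c,k)
k=best[1];print(k)
P,a=pose(p[3],0,.16);move_to(P,down(a+k));grip(.04)
print(sense()["contact_force"],sense()["ee_pos"]-P)
servo_line(P+[0,0,-.06]);f0=sense()["contact_force"]
servo_line(P+[0,0,-.112],velocity=.08);print("down",(sense()["contact_force"]-f0).round(2))
ths=list(np.linspace(p[3]+.12,1.30,7))+[1.38,1.44,1.5,1.55]
off=.02-.007
for th in ths:
    P,a=pose(th,off,.048);servo_line(P,down(a+k),velocity=.08)
    s=sense();print(round(th,2),(s["contact_force"]-f0).round(1),s["time"])
np.save("k.npy",k)
cv2.imwrite("pics/t1.png",cv2.resize(snapshot("top")[130:290,130:340],None,fx=3.5,fy=3.5,interpolation=cv2.INTER_CUBIC))
E
```

```text
0 [np.float64(-2.23), np.float64(-2.41), np.float64(-2.6), np.float64(-2.79), np.float64(-3.0), np.float64(3.07)]
3.141592653589793 [np.float64(0.92), np.float64(0.73), np.float64(0.54), np.float64(0.35), np.float64(0.14), np.float64(-0.07)]
3.141592653589793
[ 0.16684379  1.08532415 -1.15446857] [ 5.21153224e-06 -3.67686627e-05  5.44468555e-06]
down [ 0.78 -0.69 -0.18]
0.65 [ 0.4 -0.3  0.1] 5.6667
0.76 [-1.1 -1.1 -0.2] 5.9667
0.87 [-0.2 -0.6 -0.3] 6.2667
0.98 [-0.7 -0.4 -0. ] 6.5667
1.08 [ 0.4 -0.  -0.3] 6.8667
1.19 [-0.2 -0.5  0.4] 7.1667
1.3 [-1.5 -1.   0.4] 7.4667
1.38 [-1.2 -0.3 -0.3] 7.725
1.44 [-0.9 -0.6  0.3] 7.975
1.5 [-0.6  0.4 -0.7] 8.225
1.55 [ 0.1 -0.6  0.3] 8.475
```

View pics/t1.png

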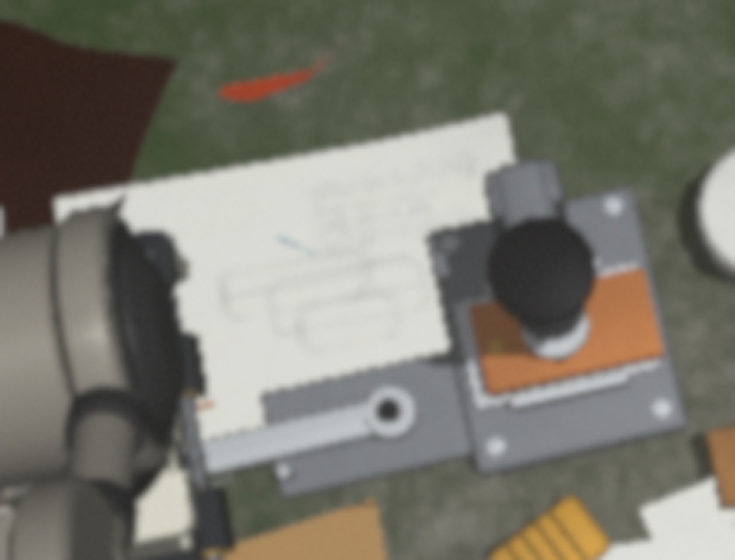

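The leg moved to near the stop pin, and its bar now points left along the ear. I'll push on until the stop pushes back, to be sure it clicks.

```bash
python3 - <<'E'
from h import *
p=np.load("p.npy");k=float(np.load("k.npy"));H=w(p,[(-.02,.09,0)])[0]
f0=np.mean([sense()["contact_force"] for _ in range(3)],0)
for th in np.arange(1.57,1.70,.015):
    a=p[2]+th;r=np.array([np.cos(a),np.sin(a),0]);t=np.array([-r[1],r[0],0])
    servo_line(H+.11*r+.013*t+[0,0,.048],down(a+np.pi/2+k),velocity=.03);sleep(.1)
    f=(sense()["contact_force"]-f0)@t;print(round(th,3),round(f,1))
    if f<-8:break
servo_line(sense()["ee_pos"]-.012*t)
P=sense()["ee_pos"];servo_line([P[0],P[1],.22],velocity=.2);grip(0.0)
K=w(p,[(0,0,0)])[0]
# retreat sideways for a clear view
servo_line([P[0]-.05,P[1]+.1,.25],velocity=.2)
sc=snapshot("scene");tp=snapshot("top");print(sense()["time"])
for n in("scene","top"):
    print(n,[(round(d["confidence"],2),d["at"]) for x in("leg_post","knob_top") for d in outline_of(n,x)[:1]],proj(n,w(p,[(-.021,.2,.0765),(-.021,.2,.0585),(0,0,.176)])).round(1).tolist())
cv2.imwrite("pics/t2.png",np.hstack([cv2.resize(tp[160:290,150:330],(400,300)),cv2.resize(sc[180:310,200:360],(400,325))[:300]]))
E
```

```text
1.57 0.7
1.585 -5.1
1.6 -9.6
12.45
scene [(0.87, [241.5, 252.0]), (0.96, [305.1, 212.3])] [[219.0, 227.8], [220.1, 234.1], [307.5, 209.6]]
top [(0.62, [206.7, 258.5]), (0.74, [290.2, 207.6])] [[173.6, 257.6], [176.0, 259.0], [285.1, 206.1]]
```

View pics/t2.png

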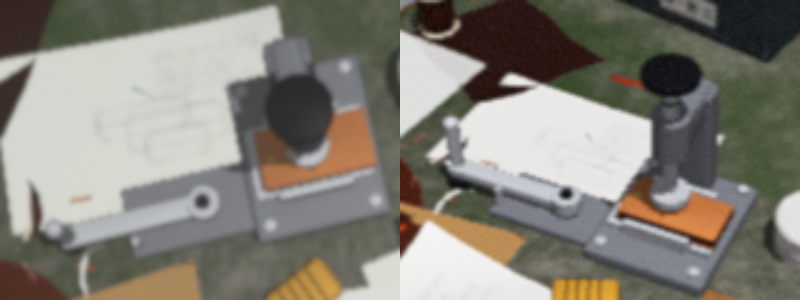

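The leg is home against its stop pin, with the post tip within about 2 px of its predicted place in both views. Now the knob.

```bash
python3 - <<'E'
from h import *
p=np.load("p.npy");k=float(np.load("k.npy"));K=w(p,[(0,0,0)])[0]
q=down(p[2]+np.pi/2)
qs=[(abs(s[5]-sense()["joint_positions"][5]),a) for a in(p[2]+np.pi/2,p[2]-np.pi/2) if (s:=solve_ik(K+[0,0,.25],down(a))) is not None]
a=min(qs)[1]
move_to(K+[0,0,.25],down(a));print("w",sense()["gripper_width"])
servo_line(K+[0,0,.19],velocity=.1);sleep(.2);f0=np.mean([(sleep(.02),sense()["contact_force"])[1] for _ in range(8)],0)
for z in(.182,.180,.178,.176,.173,.170,.168,.1665,.165):
    servo_line(K+[0,0,z],velocity=.03);sleep(.15);s=sense()
    print(z,s["ee_pos"][2].round(4),(s["contact_force"]-f0).round(1))
sc=snapshot("scene");print(s["time"])
cv2.imwrite("pics/s3.png",cv2.resize(sc[180:310,200:360],(800,600),interpolation=cv2.INTER_CUBIC))
E
```

```text
w 0.0006261662527573792
0.182 0.1821 [ 0.1 -0.3 -0.1]
0.18 0.1803 [ 1.4 -0.1  2.4]
0.178 0.1782 [ 2.3 -0.2  3.7]
0.176 0.1761 [ 2.7 -1.1  3.6]
0.173 0.1732 [ 2.7 -0.3  4.1]
0.17 0.1707 [1.5 0.  9. ]
0.168 0.1689 [ 0.5 -0.9  9.1]
0.1665 0.1675 [ 0.6 -0.4 10.5]
0.165 0.1662 [ 1.4  0.1 11.3]
18.6917
```

View pics/s3.png

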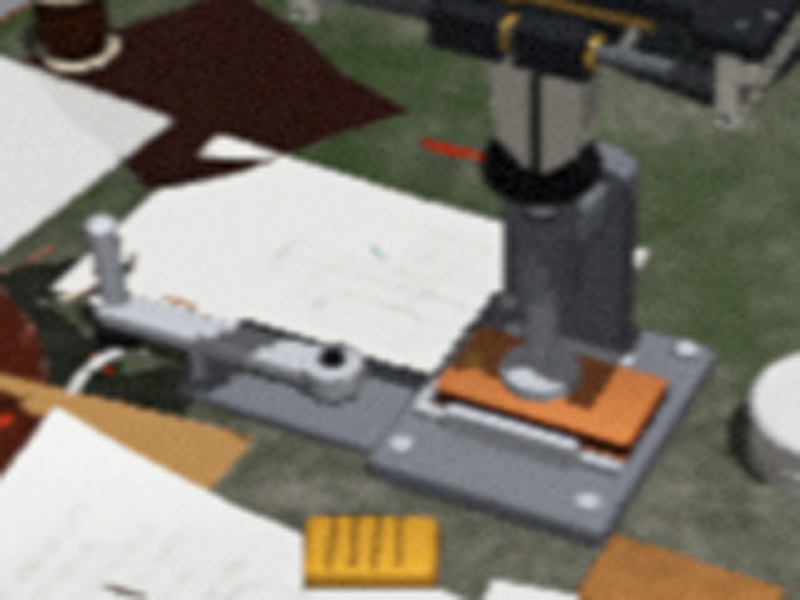

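The fingers sit centred on the knob and the leg is still out. The arm gives about 1.2 mm under load, so I'll correct the depth.

```bash
python3 - <<'E'
from h import *
p=np.load("p.npy");K=w(p,[(0,0,0)])[0];c=.165
for _ in range(3):
    z=np.mean([(sleep(.03),sense()["ee_pos"][2])[1] for _ in range(6)]);print(c,z.round(5),sense()["contact_force"].round(1))
    if abs(z-.1651)<.0002:break
    c-=z-.1651;servo_line(K+[0,0,c],velocity=.03);sleep(.3)
z=np.mean([(sleep(.03),sense()["ee_pos"][2])[1] for _ in range(6)])
print(z,sense()["time"])
if abs(z-.1651)<.0005: print(close_job())
E
```

```text
0.165 0.1662 [ 0.5 -0.4 12.5]
0.1639018151815513 0.16522 [-0.3  0.5 12.7]
0.16521199611193035 19.8917
the job is handed in; nothing more can be done
None
```

I swung the leg out to its stop and into the detent, then pressed the knob down about 15 mm (fingertips at 165.2 mm, about 12.7 N). I handed the job in at 19.9 s with the fingers still holding it; the ring itself was not visible in the pictures, so the depth comes from the arm's position and force readings.

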